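# Latch the stirrer's battery hatch with the slot key

## Robot

A 6-joint arm with a two-finger parallel gripper is mounted at the origin on the work surface. World frame = base frame: x ahead of the robot, y to its left, z up, the work surface at z = 0. Lengths are in m, angles in rad, forces in N, time in s.
With the tool pointing down it reaches from about 0.35 to 0.775 m from the base axis. Payload 7.3 kg.
Tool frame: the origin (TCP) lies between the finger pads; the fingertips stand robot.tcp_to_tips ahead of it and the grasp point (between the pads) lies 2 mm behind it (robot.tcp_to_tips is the distance from the TCP to the fingertips, in m); y points along the fingers, x is the direction in which the jaws open and shut, and the axes are right-handed (so a half turn about y gives the same grasp; the last joint's range is limited). The gripper opens to 92 mm and grips with 3 to 60 N. Pads are 19 mm wide; open, the fingers measure 130 mm over their backs; the gripper's body (75 mm by 190 mm) begins 47 mm behind the grasp point.
Start: joints at [1.023, 0.342, 1.524, -0, 1.275, -0.146], TCP at [0.205, 0.483, 0.244] pointing down, gripper open.
Joint ranges: [-2.53, 2.53], [-0.77, 2.02], [0.04, 2.7], [-1, 4.14], [0.28, 2.66], [-3.11, 3.11]. Speed limits (rad/s): [2.57, 2.57, 3.14, 3.14, 3.14, 3.14].

## Interface

Orientations are given as [roll, pitch, yaw] about the fixed x, y, z axes, in that order (R = Rz(yaw) Ry(pitch) Rx(roll)).
In Python, from cell import status, read_camera, get_calibration, robot gives the robot as it stands.
- The arm moves only by the shell command python3 -m creep 'ROWS' [FORCE]. ROWS is JSON, a list of rows, each an object of numbers: "dx", "dy", "dz": the shift along the tool's x, y, z in m; "rx", "ry", "rz": the turn, a rotation vector about the tool's x, y, z in rad; "gripper": the opening, from 0 (shut) to 1 (fully open). A call has 1 to 20 rows; each row is the pose to reach, as a shift and turn from the pose commanded when the call began, along the tool's axes at that moment; what a row does not reach only later rows make up. A row lasts 1/8 s, in which the tool goes at most 62.5 mm and 10.7 degrees, less where a joint would pass 70% of its speed; a pose out of reach is approached as far as the arm can. A call with a gripper value outside its range is refused whole. The fingers move at their own pace and stop on an object; FORCE is the grip in N (left out, the last holds). Time passes only in rows, so rows that repeat a pose let the fingers close. It gives the time, the measured TCP pose, the force and the opening at its end, in the units of the state.
- status.observe(): the state, without advancing time (a new reading comes with each control period).
- read_camera(name): name is "scene" or "top" or "wrist"; returns (picture, depth): 480x640x3 uint8, red, green, blue; 480x640 float32, m along the optical axis (not along the pixel's ray), 0 where there is no reading.
- get_calibration(name): a dict with "fx", "fy", "cx", "cy" (pixels), "xyz" and "rotation" of the camera in the world; the wrist camera has in their place "mount" (4x4, takes a point from camera to tool coordinates, whose origin is the TCP and whose axes are the tool frame's). Camera axes: x right, y down, z forward; pixel columns grow to the right and rows downward; lengths in m; the calibration is good to about 2 mm. A picture is of the moment at which its call begins: read the wrist's pose just before it. get_calibration takes no time and is no camera call.
- robot.hand_in(): hands the job in, once; it reports no verdict.
The state is a dict: "time": time; "qpos": joint angles; "qvel": joint speeds; "joint_efforts": joint torques, N m; "tool_pos": TCP position; "tool_rot": TCP orientation; "contact_force": force on the tool from outside, world axes, zero at the start; "torque": the same for the moment, N m; "opening": finger opening in m.
Only numpy, scipy, OpenCV 4.12 (cv2) and the standard library are available. Lean on these libraries where they do the work, as an engineer would, in place of code of your own. Each camera call takes 0.05 s, during which the arm holds its last target.

## Task

Lock the battery hatch of the stirrer: take the slot key from its stand, seat its blade in the slotted quarter-turn screw on the hatch, and turn the screw gently clockwise until it reaches its stop, without forcing it. Then put the key back in the hole of its stand, fully home and upright, let go of it, and leave the flask, dishes and bottle where they are.

Things in the scene. Friction and masses are not known exactly. Their poses are not given: they have to be found in the camera images.
- key: Slot key in the stand, 60 g, half-turn symmetrical. Origin: middle of the blade's lower edge; z up the key, x along the blade's width. Steel blade 16 mm wide (x), 2.5 thick (y), z 0 to 10 mm; round shank 12 mm in diameter to z 25; collar 34 mm in diameter to z 29; flat-sided grey handle 26 (x) by 16 mm (y), z 29 to 80.
- stand: Fixed aluminium block 70 x 70 x 35 mm. Origin: centre of the underside, z up. In the middle of its top an upright round hole, 23 mm in diameter, 32 mm deep. With the key home its collar rests on the block's top, the key's origin on the hole's axis 10 mm above the underside. The key may stand at any yaw.
- stirrer: Fixed grey magnetic stirrer, 160 (x) by 260 (y) by 60 mm high. Origin: centre of its underside. White stirring plate 110 mm in diameter, top at 66 mm, centre at y -62 mm. White battery hatch 104 x 98 mm at y +66 mm, loose in its frame, with the slotted screw in its middle. More than 60 N between the key and the stirrer (hatch and screw included) damages it; keep the fingers off it.
- hatch (a joint): How far the hatch has been drawn down by the screw's cam: 0 open (top 70 mm above the bench), 0.005 m locked. It sinks, with the screw in it, evenly with the screw's turn, so the blade must be kept lightly pressed (4 to 8 N will do) into the sinking slot or it comes out. Pressing alone does not move it.
- slot (a point): Nominal centre of the slot, fixed to the stirrer, level with the flat top of the open screw's head (40 mm in diameter, 78 mm above the bench). z up, x along the slot at joint 0. The hatch lies loose in its frame: the real slot is up to 4.5 mm off in the stirrer's x and in its y, unmeasured: feel for it. Slot 30 mm long, 4 wide, 5 deep, ends closed: 0.7 play beside the blade, 5 deg slack.
- screw (a joint): Turn of the screw: 0 open, grows clockwise seen from above, 1.4 rad at its firm stop (locked; within 3 degrees will do). Starts between 0 and 0.12. At 0 the slot points 0.7 rad anticlockwise of the stirrer's x; a half turn gives the same slot. Turning takes about 0.1 N m and it stays where left; at the stop the torque climbs steeply, 0.2 N m there shows that it is home.
- flask: Empty conical glass flask, 74 mm in diameter, 108 mm high, standing on the stirring plate. Origin: centre of its underside. Bystander.
- dishes: Stack of three glass dishes, 90 mm in diameter, 44 mm high, on the bench. Origin: centre of its underside. It and the stand may have changed places. Bystander.
- media_bottle: Glass media bottle with a paper cap, 68 mm in diameter, 150 mm high, on the bench. Origin: centre of its underside. Bystander.
There are look-alikes about, which are no part of the job. Of the things that look like the key, the middle-sized one is meant. Leave any purple look-alike of the stand alone.

How it is judged:
By the outcome, as a careful person would: the job done as asked, in the order asked, and still so for the second after the job is handed in, with the robot touching nothing.
It also fails if it takes over 72 s, if anything falls off the work surface, if the arm or the gripper's body presses on something with over 40 N, if the wrist force passes 120 N, or if a joint passes its speed limit or range.

## Working session

There is one attempt and no reset: what is moved stays moved. The work goes in short steps, Python scripts to look and compute and a shell command to move; the robot and the scene stay as the last step left them, time stands still between calls to the robot, and variables do not carry over. Pictures are saved under pics/ and viewed, and the job is handed in when it is done.

```bash
ls; mkdir -p pics; python3 - <<'E'
from cell import status, read_camera, get_calibration, robot
import cv2,numpy as np
print(status.observe(), robot.tcp_to_tips)
for n in ("scene","top","wrist"):
    p,d=read_camera(n); cv2.imwrite(f"pics/{n}0.png",p[:,:,::-1]); np.save(f"pics/{n}0.npy",d)
    print(n,get_calibration(n))
E
```

```text
pics
{'time': 0.0, 'qpos': array([ 1.02299769e+00,  3.42745095e-01,  1.52502474e+00,  7.20033651e-07,
        1.27541645e+00, -1.46048324e-01]), 'qvel': array([ 0.00149734, -0.00100217, -0.00064519,  0.00032402, -0.00020351,
       -0.00015218]), 'joint_efforts': array([ 1.96549387e-03, -4.31246102e+01, -2.44228971e+01,  7.20012467e-02,
        5.57217922e-02, -9.72514545e-05]), 'tool_pos': array([0.20508812, 0.48286089, 0.24303065]), 'tool_rot': array([-1.57056372,  0.00157657,  1.16904599]), 'contact_force': array([-0.3139808 , -0.27191204, -0.54561346]), 'torque': array([ 0.00863028, -0.00780446,  0.00016262]), 'opening': 0.0919323648945299} 0.017
scene {'fx': 496.1583675591998, 'fy': 496.1583675591998, 'cx': 317.4953203551765, 'cy': 239.85738626627014, 'xyz': array([1.04727141, 0.30317124, 0.63428775]), 'rotation': array([-2.26783993,  0.01368929,  1.98737474])}
top {'fx': 557.2562592585799, 'fy': 557.2562592585799, 'cx': 327.0108000563963, 'cy': 234.6376211229897, 'xyz': array([0.36824746, 0.04274832, 1.1445446 ]), 'rotation': array([-3.02662322,  0.00893884, -1.5551278 ])}
wrist {'fx': 427.5337207269758, 'fy': 427.5337207269758, 'cx': 320.5593822732668, 'cy': 237.47839005656155, 'mount': array([[ 9.99998836e-01,  1.47154787e-03, -4.02907392e-04,
         3.65922613e-04],
       [ 7.53711588e-04, -2.46864858e-01,  9.69049624e-01,
        -1.41052465e-01],
       [ 1.32653923e-03, -9.69048800e-01, -2.46865679e-01,
         6.58768236e-02],
       [ 0.00000000e+00,  0.00000000e+00,  0.00000000e+00,
         1.00000000e+00]])}
```

View images.

View pics/scene0.png

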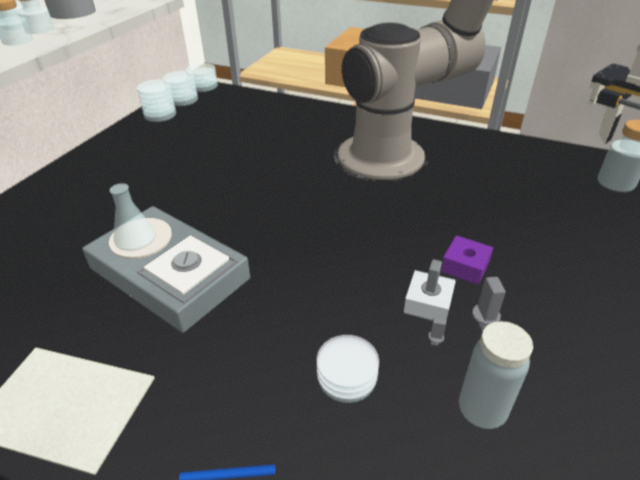

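View pics/top0.png

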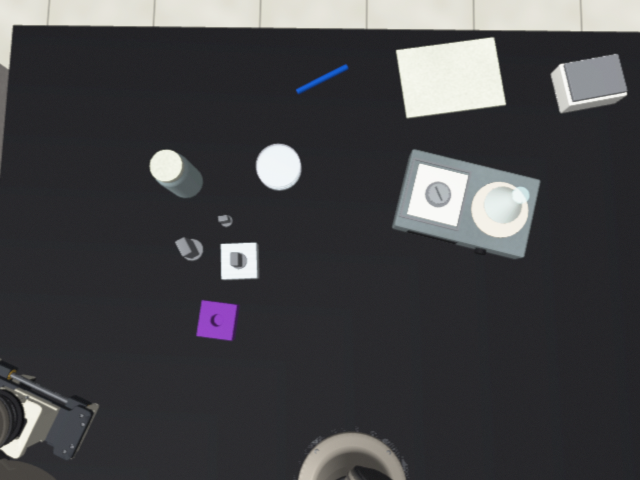

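View pics/wrist0.png

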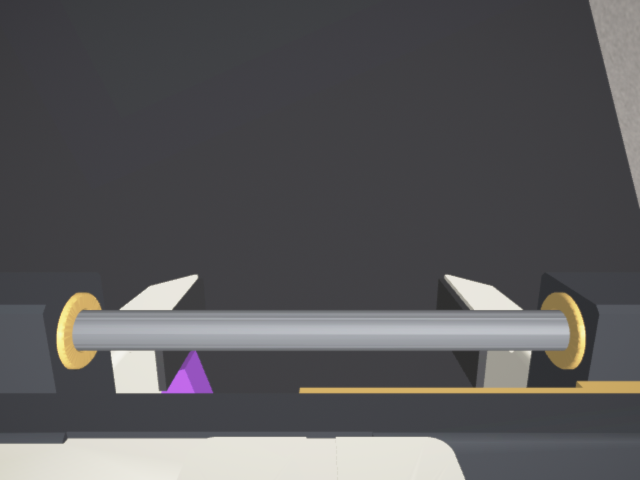

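```bash
cat > h.py <<'E'
import numpy as np,cv2
from scipy.spatial.transform import Rotation as R
from cell import status, read_camera, get_calibration, robot
def cam(name,st=None):
    c=get_calibration(name)
    if name=="wrist":
        M=c["mount"]; Rt=R.from_euler('xyz',st["tool_rot"]).as_matrix()
        return c,Rt@M[:3,:3],Rt@M[:3,3]+st["tool_pos"]
    return c,R.from_euler('xyz',c["rotation"]).as_matrix(),c["xyz"]
def pt(cm,u,v,d):
    c,Rm,t=cm; return Rm@(np.array([(u-c["cx"])/c["fx"],(v-c["cy"])/c["fy"],1])*d)+t
def onz(cm,u,v,z):
    c,Rm,t=cm; r=Rm@np.array([(u-c["cx"])/c["fx"],(v-c["cy"])/c["fy"],1]); return t+r*(z-t[2])/r[2]
def proj(cm,P):
    c,Rm,t=cm; q=Rm.T@(np.asarray(P)-t); return np.array([q[0]/q[2]*c["fx"]+c["cx"],q[1]/q[2]*c["fy"]+c["cy"]])
E
python3 - <<'E'
from h import *
a=cv2.imread("pics/top0.png");s=cv2.imread("pics/scene0.png")
cv2.imwrite("pics/c1.png",np.hstack([cv2.resize(a[200:290,165:265],(400,360),interpolation=2),cv2.resize(s[245:355,390:512],(400,360),interpolation=2)]))
cv2.imwrite("pics/c2.png",cv2.resize(a[140:270,385:550],(792,624),interpolation=2)[:600])
D=np.load("pics/top0.npy");c=cam("top")
def g(u,v):print(u,v,pt(c,u,v,D[v,u]).round(4))
for u,v in [(225,250),(255,250),(225,275),(254,275),(236,260),(184,245),(223,218),(438,194),(415,180),(460,220),(168,165),(278,166),(500,210),(300,300)]: g(u,v)
E
```

```text
225 250 [0.4623 0.2585 0.0343]
255 250 [0.4629 0.1978 0.038 ]
225 275 [0.4124 0.2567 0.0342]
254 275 [0.4132 0.1987 0.0349]
236 260 [0.439  0.2263 0.0885]
184 245 [0.4645 0.3219 0.1061]
223 218 [0.5242 0.2609 0.054 ]
438 194 [ 0.574  -0.1601  0.0766]
415 180 [ 0.6044 -0.1178  0.0614]
460 220 [ 0.5255 -0.2051  0.0635]
168 165 [0.6068 0.3461 0.1498]
278 166 [0.6328 0.1555 0.0454]
500 210 [ 0.5389 -0.2696  0.1093]
300 300 [ 0.3652  0.1083 -0.0038]
```

View pics/c1.png

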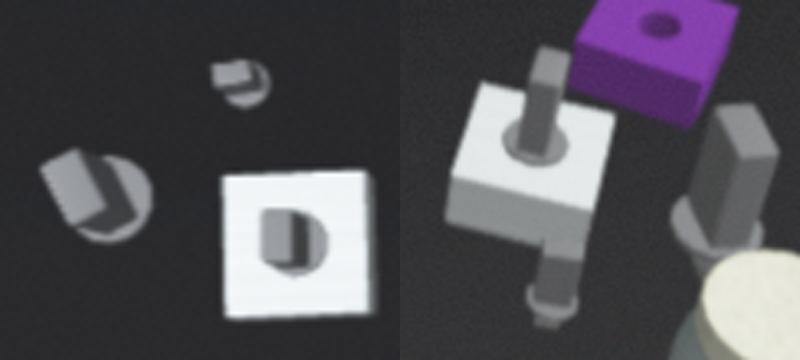

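View pics/c2.png

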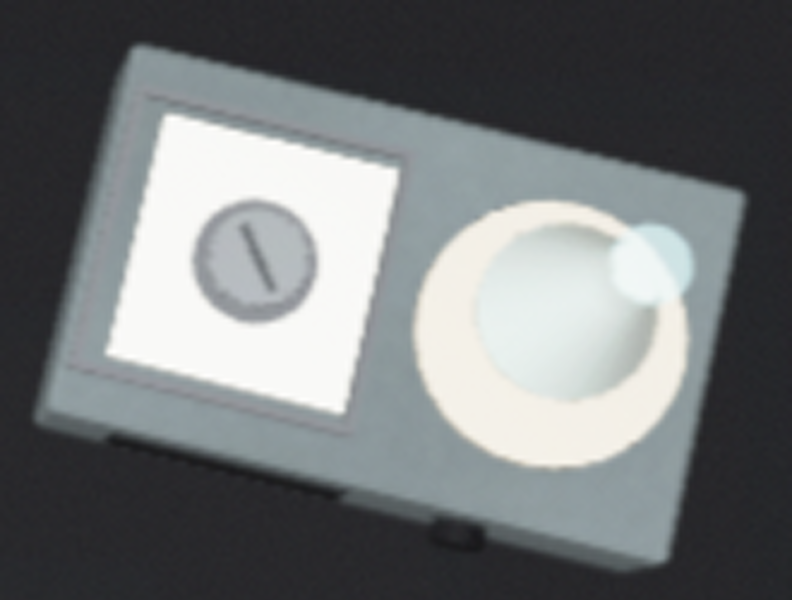

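Look-alikes of the key in the top view: a large one at (184,245), a small one at (223,218), and one in the white block at (236,260). The last is the middle-sized key in the aluminium stand, as the enlarged crop confirms, and its handle top is at z≈0.088 (expected 0.090). The purple block at (217,320) is to be left alone. Next I look from above the stand.

```bash
python3 -m creep '[{"dx":-0.02,"dz":-0.045,"dy":-0.005,"ry":-0.06},{"dx":-0.045,"dz":-0.1,"dy":-0.01,"ry":-0.14},{"dx":-0.07,"dz":-0.155,"dy":-0.01,"ry":-0.22},{"dx":-0.095,"dz":-0.21,"dy":-0.01,"ry":-0.3},{"dx":-0.12,"dz":-0.265,"dy":-0.01,"ry":-0.36},{"dx":-0.135,"dz":-0.3,"dy":-0.01,"ry":-0.4},{"dx":-0.143,"dz":-0.316,"dy":-0.01,"ry":-0.4},{"dx":-0.143,"dz":-0.316,"dy":-0.01,"ry":-0.4},{"dx":-0.143,"dz":-0.316,"dy":-0.01,"ry":-0.4}]'
cat > snap.py <<'E'
import sys
from h import *
def snap(tag):
    st=status.observe(); p,d=read_camera("wrist"); cv2.imwrite(f"pics/{tag}.png",p[:,:,::-1])
    np.savez(f"pics/{tag}.npz",d=d,pos=st["tool_pos"],rot=st["tool_rot"])
    print(st["time"],st["tool_pos"].round(4),st["tool_rot"].round(4),st["contact_force"].round(2),st["torque"].round(3),st["opening"])
def load(tag):
    z=np.load(f"pics/{tag}.npz"); return cam("wrist",{"tool_pos":z["pos"],"tool_rot":z["rot"]}),z["d"]
if __name__=="__main__": snap(sys.argv[1])
E
python3 snap.py w1
```

```text
0.15 [0.2051 0.483  0.2432] [-1.5706e+00  1.2000e-03  1.1690e+00] [-0.62  0.1   0.11] [-0.016 -0.005 -0.007] 0.09203755043011047invalid input at $[0]: expected keys dx, dy, dz, rx, ry, rz, gripper
```

View pics/w1.png

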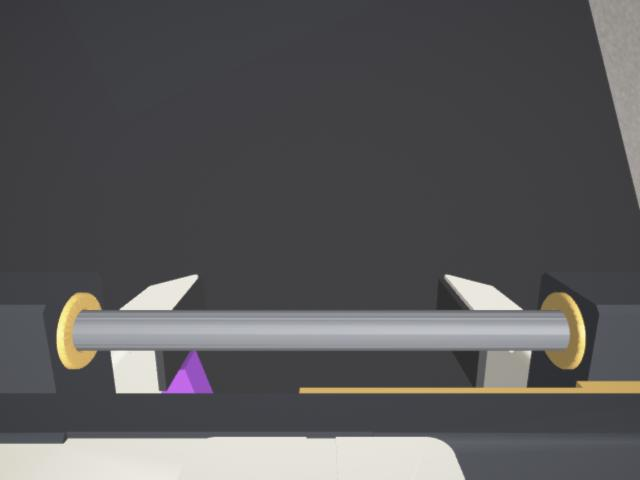

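```bash
python3 -m creep '[{"dx":-0.02,"dy":-0.005,"dz":-0.045,"rx":0,"ry":-0.06,"rz":0,"gripper":1},{"dx":-0.045,"dy":-0.01,"dz":-0.1,"rx":0,"ry":-0.14,"rz":0,"gripper":1},{"dx":-0.07,"dy":-0.01,"dz":-0.155,"rx":0,"ry":-0.22,"rz":0,"gripper":1},{"dx":-0.095,"dy":-0.01,"dz":-0.21,"rx":0,"ry":-0.3,"rz":0,"gripper":1},{"dx":-0.12,"dy":-0.01,"dz":-0.265,"rx":0,"ry":-0.36,"rz":0,"gripper":1},{"dx":-0.135,"dy":-0.01,"dz":-0.3,"rx":0,"ry":-0.4,"rz":0,"gripper":1},{"dx":-0.143,"dy":-0.01,"dz":-0.316,"rx":0,"ry":-0.4,"rz":0,"gripper":1},{"dx":-0.143,"dy":-0.01,"dz":-0.316,"rx":0,"ry":-0.4,"rz":0,"gripper":1},{"dx":-0.143,"dy":-0.01,"dz":-0.316,"rx":0,"ry":-0.4,"rz":0,"gripper":1}]'
python3 snap.py w1
```

```text
time: 1.32
tool_pos: [0.4393, 0.2289, 0.2537]
tool_rot: [-1.57, -0.0, 1.57]
contact_force: [0.6, 0.5, -0.3]
opening: 0.0921
1.325 [0.4393 0.2289 0.2537] [-1.5702e+00 -4.0000e-04  1.5697e+00] [ 0.59  0.45 -0.27] [ 0.075 -0.016 -0.007] 0.09210396957147363
```

View pics/w1.png

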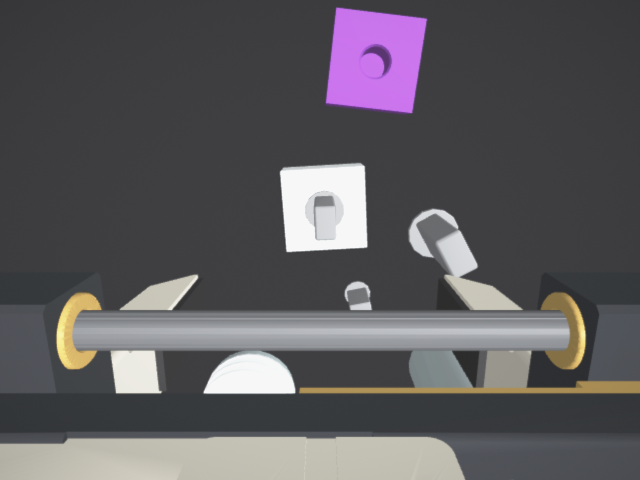

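```bash
python3 - <<'E'
from snap import *
a=cv2.imread("pics/w1.png")
cv2.imwrite("pics/w1c.png",cv2.resize(a[155:285,270:420],(792,686),interpolation=2)[:600])
cv2.imwrite("pics/s0c.png",cv2.resize(cv2.imread("pics/scene0.png")[250:330,395:465],(525,600),interpolation=2))
E
```

```text
(no output)
```

View pics/w1c.png

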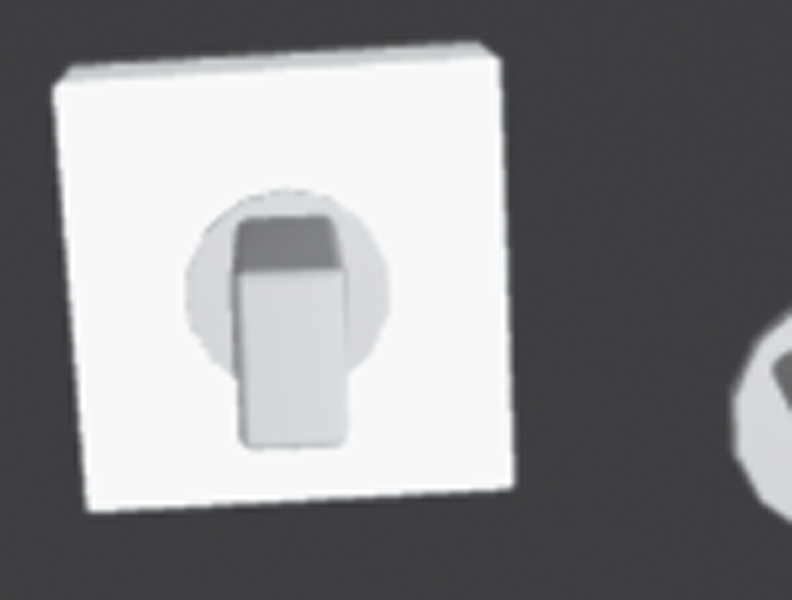

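View pics/s0c.png

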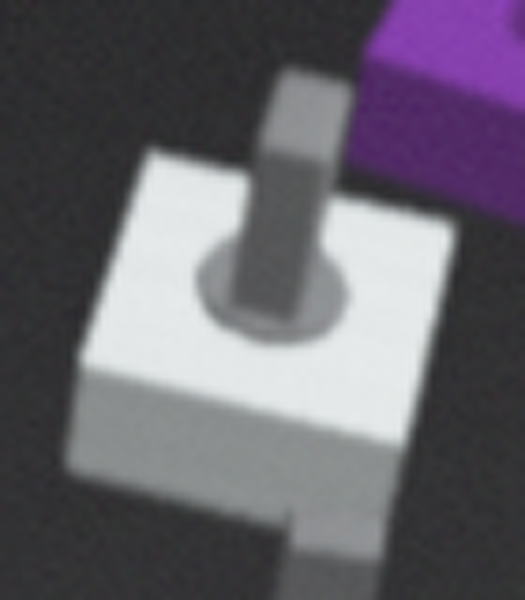

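```bash
python3 - <<'E'
from snap import *
c,D=load("w1")
f=lambda x,y:(270+(x+.5)/5.28-.5,155+(y+.5)/5.277-.5)
for z,L in ((.090,[(241,268),(344,268),(347,446),(241,446)]),(.035,[(55,88),(498,57),(514,488),(88,512)]),(.039,[(186,290),(389,290),(287,190)])):
    P=np.array([onz(c,*f(*q),z) for q in L]); print(P.round(4),P[:4].mean(0).round(4))
# triangulate scene/wrist top-face center
s=cam("scene"); g=lambda x,y:(395+(x+.5)/7.5-.5,250+(y+.5)/7.5-.5)
t=cam("top")
def tri(obs):
    A=[];b=[]
    for cm,(u,v) in obs:
        k,Rm,o=cm; d=Rm@np.array([(u-k["cx"])/k["fx"],(v-k["cy"])/k["fy"],1]); d/=np.linalg.norm(d)
        Q=np.eye(3)-np.outer(d,d);A.append(Q);b.append(Q@o)
    return np.linalg.solve(sum(A),sum(b))
print("top face", tri([(c,f(293,357)),(s,g(307,114))]))
print("stand top corner near", tri([(c,f(514,488)),(s,g(85,372))]),tri([(c,f(88,512)),(s,g(402,442))]))
def dd(u,v): print(u,v,D[v,u],pt(c,u,v,D[v,u]).round(4))
dd(325,220);dd(300,180);dd(455,255);dd(470,270);dd(440,225)
E
```

```text
[[0.4271 0.2253 0.09  ]
 [0.4271 0.2394 0.09  ]
 [0.4523 0.24   0.09  ]
 [0.4523 0.2252 0.09  ]] [0.4397 0.2325 0.09  ]
[[0.4079 0.1953 0.035 ]
 [0.4031 0.2652 0.035 ]
 [0.4736 0.2697 0.035 ]
 [0.4778 0.1991 0.035 ]] [0.4406 0.2323 0.035 ]
[[0.4397 0.2159 0.039 ]
 [0.4396 0.2483 0.039 ]
 [0.4236 0.232  0.039 ]] [0.4343 0.2321 0.039 ]
top face [0.43944746 0.23271419 0.09048767]
stand top corner near [0.47811044 0.23538955 0.04464256] [0.47547418 0.23465013 0.04282564]
325 220 0.31033677 [0.4377 0.2324 0.0908]
300 180 0.35876408 [0.4152 0.2119 0.0352]
455 255 0.3055107 [0.461  0.3252 0.1017]
470 270 0.30870786 [0.4724 0.3371 0.1013]
440 225 0.32761747 [0.445  0.3207 0.0748]
```

```bash
python3 -m creep '[{"dx":0.003,"dy":0.03,"dz":-0.001,"rx":0,"ry":0,"rz":0,"gripper":0.55},{"dx":0.003,"dy":0.08,"dz":-0.001,"rx":0,"ry":0,"rz":0,"gripper":0.55},{"dx":0.003,"dy":0.12,"dz":-0.001,"rx":0,"ry":0,"rz":0,"gripper":0.55},{"dx":0.003,"dy":0.15,"dz":-0.001,"rx":0,"ry":0,"rz":0,"gripper":0.55},{"dx":0.003,"dy":0.17,"dz":-0.001,"rx":0,"ry":0,"rz":0,"gripper":0.55},{"dx":0.003,"dy":0.184,"dz":-0.001,"rx":0,"ry":0,"rz":0,"gripper":0.55},{"dx":0.003,"dy":0.184,"dz":-0.001,"rx":0,"ry":0,"rz":0,"gripper":0.55}]'
python3 snap.py w2
```

```text
time: 2.25
tool_pos: [0.4405, 0.2315, 0.0692]
tool_rot: [-1.569, 0.0, 1.57]
contact_force: [0.0, -0.1, 0.6]
opening: 0.0505
2.25 [0.4405 0.2315 0.0692] [-1.5694e+00  4.0000e-04  1.5700e+00] [ 0.03 -0.12  0.56] [ 0.021 -0.029 -0.004] 0.05051961844326552
```

View pics/w2.png

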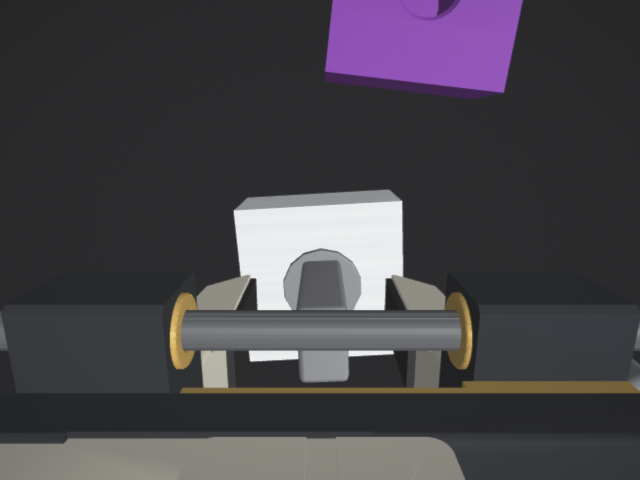

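The key's handle is centred between the fingers (handle at about column 323, fingers at 205–255 and 390–435). Closing.

```bash
python3 -m creep '[{"dx":0,"dy":0,"dz":0,"rx":0,"ry":0,"rz":0,"gripper":0.15},{"dx":0,"dy":0,"dz":0,"rx":0,"ry":0,"rz":0,"gripper":0.1},{"dx":0,"dy":0,"dz":0,"rx":0,"ry":0,"rz":0,"gripper":0.05},{"dx":0,"dy":0,"dz":0,"rx":0,"ry":0,"rz":0,"gripper":0.05},{"dx":0,"dy":0,"dz":0,"rx":0,"ry":0,"rz":0,"gripper":0.05},{"dx":0,"dy":0,"dz":0,"rx":0,"ry":0,"rz":0,"gripper":0.05}]' 40
```

```text
time: 3.05
tool_pos: [0.4414, 0.231, 0.0699]
tool_rot: [-1.571, -0.0, 1.569]
contact_force: [0.2, -0.8, 2.9]
opening: 0.016
```

```bash
python3 -m creep '[{"dx":0,"dy":-0.015,"dz":0,"rx":0,"ry":0,"rz":0,"gripper":0.05},{"dx":0,"dy":-0.045,"dz":0,"rx":0,"ry":0,"rz":0,"gripper":0.05},{"dx":0,"dy":-0.09,"dz":0,"rx":0,"ry":0,"rz":0,"gripper":0.05},{"dx":-0.02,"dy":-0.13,"dz":-0.007,"rx":0,"ry":0,"rz":0,"gripper":0.05},{"dx":-0.06,"dy":-0.16,"dz":-0.02,"rx":0,"ry":-0.05,"rz":0,"gripper":0.05},{"dx":-0.11,"dy":-0.18,"dz":-0.04,"rx":0,"ry":-0.1,"rz":0,"gripper":0.05},{"dx":-0.16,"dy":-0.18,"dz":-0.055,"rx":0,"ry":-0.15,"rz":0,"gripper":0.05},{"dx":-0.21,"dy":-0.18,"dz":-0.072,"rx":0,"ry":-0.2,"rz":0,"gripper":0.05},{"dx":-0.26,"dy":-0.18,"dz":-0.09,"rx":0,"ry":-0.25,"rz":0,"gripper":0.05},{"dx":-0.31,"dy":-0.18,"dz":-0.107,"rx":0,"ry":-0.3,"rz":0,"gripper":0.05},{"dx":-0.355,"dy":-0.18,"dz":-0.122,"rx":0,"ry":-0.34,"rz":0,"gripper":0.05},{"dx":-0.38,"dy":-0.18,"dz":-0.13,"rx":0,"ry":-0.36,"rz":0,"gripper":0.05},{"dx":-0.391,"dy":-0.18,"dz":-0.134,"rx":0,"ry":-0.36,"rz":0,"gripper":0.05},{"dx":-0.391,"dy":-0.18,"dz":-0.134,"rx":0,"ry":-0.36,"rz":0,"gripper":0.05},{"dx":-0.391,"dy":-0.18,"dz":-0.134,"rx":0,"ry":-0.36,"rz":0,"gripper":0.05}]'
python3 snap.py w3
```

```text
time: 4.92
tool_pos: [0.5743, -0.159, 0.25]
tool_rot: [-1.571, -0.0, 1.93]
contact_force: [0.2, 0.7, -0.2]
opening: 0.0157
4.925 [ 0.5743 -0.159   0.25  ] [-1.5709e+00 -5.0000e-04  1.9298e+00] [ 0.19  0.73 -0.23] [0.058 0.042 0.048] 0.015689914426483646
```

View pics/w3.png

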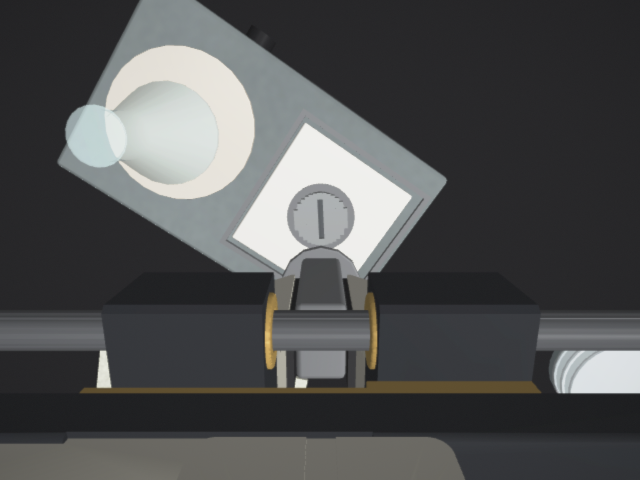

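```bash
python3 - <<'E'
from snap import *
a=cv2.imread("pics/w3.png")
cv2.imwrite("pics/w3c.png",cv2.resize(a[175:260,270:375],(735,595),interpolation=2))
cv2.imwrite("pics/w3d.png",cv2.resize(a[0:280,50:450],(800,560),interpolation=2))
E
```

```text
(no output)
```

View pics/w3c.png

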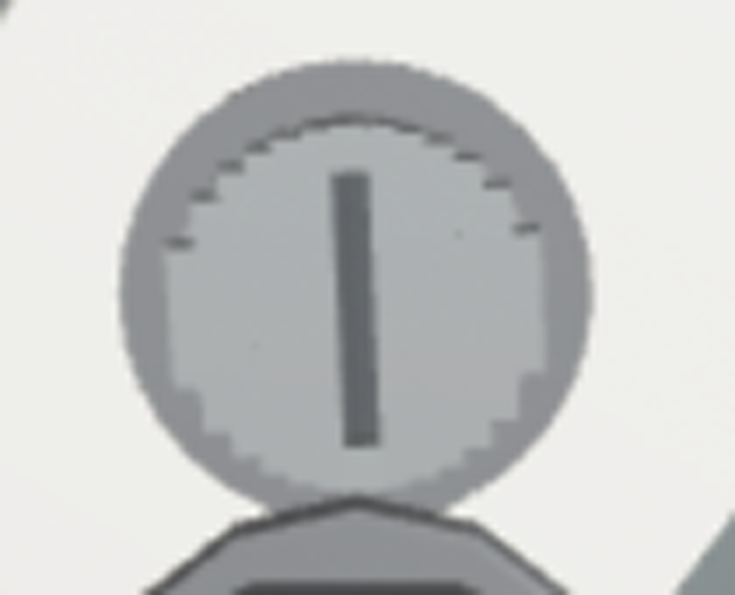

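View pics/w3d.png

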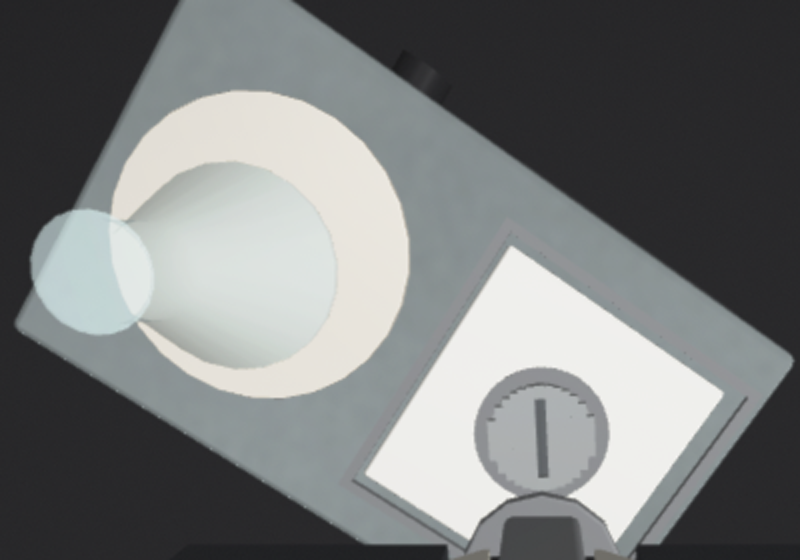

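```bash
python3 - <<'E'
from snap import *
c,D=load("w3")
f=lambda x,y:(270+(x+.5)/7-.5,175+(y+.5)/7-.5)
a=onz(c,*f(350,172),.078);b=onz(c,*f(362,445),.078)
print("slot",a.round(4),b.round(4),((a+b)/2).round(4),np.linalg.norm(a-b),np.degrees(np.arctan2(*(a-b)[1::-1])))
L=[onz(c,*f(x,y),.078) for x,y in((120,292),(592,292))];print("head dia",L, np.linalg.norm(L[0]-L[1]),(L[0]+L[1])/2)
# depth check
for u,v in((310,195),(300,215),(335,230),(270,215),(390,195),(200,30)): print(u,v,pt(c,u,v,D[v,u]).round(4))
g=lambda x,y:(50+(x+.5)/2-.5,(y+.5)/2-.5)
for n,z,l in(("top",.06,[(16,322),(792,360),(186,0)]),("hatch",.07,[(510,246),(724,392),(365,472)]),("plate",.066,[(111,215),(409,260),(243,90),(270,398)]),("pocket",.06,[(508,220),(752,385),(350,482)])):
    for q in l: print(n,q,onz(c,*g(*q),z).round(4))
# top cam slot
t=cam("top"); h=lambda x,y:(385+(x+.5)/4.8-.5,140+(y+.5)/4.8-.5)
a=onz(t,*h(243,225),.078);b=onz(t,*h(272,290),.078);print("top slot",(a+b)/2,np.linalg.norm(a-b))
for q in ((137,45),(746,192),(668,562),(38,418)): print(onz(t,*h(*q),.06).round(4))
E
```

```text
slot [ 0.5602 -0.1649  0.078 ] [ 0.5875 -0.1532  0.078 ] [ 0.5739 -0.1591  0.078 ] 0.02976380523783414 -156.89035367173088
head dia [array([ 0.58089294, -0.1833286 ,  0.078     ]), array([ 0.56315469, -0.13625221,  0.078     ])] 0.050307369726578115 [ 0.57202382 -0.15979041  0.078     ]
310 195 [ 0.5599 -0.1726  0.0771]
300 215 [ 0.5765 -0.1744  0.0778]
335 230 [ 0.5783 -0.1457  0.0767]
270 215 [ 0.5864 -0.1957  0.0691]
390 195 [ 0.5397 -0.1156  0.0692]
200 30 [ 0.4794 -0.2861  0.0606]
top (16, 322) [ 0.6057 -0.3616  0.06  ]
top (792, 360) [ 0.5144 -0.0781  0.06  ]
top (186, 0) [ 0.4748 -0.3293  0.06  ]
hatch (510, 246) [ 0.5129 -0.1942  0.07  ]
hatch (724, 392) [ 0.5344 -0.1002  0.07  ]
hatch (365, 472) [ 0.612  -0.2177  0.07  ]
plate (111, 215) [ 0.5538 -0.334   0.066 ]
plate (409, 260) [ 0.5307 -0.2275  0.066 ]
plate (243, 90) [ 0.4962 -0.3005  0.066 ]
plate (270, 398) [ 0.5982 -0.2611  0.066 ]
pocket (508, 220) [ 0.5044 -0.1985  0.06  ]
pocket (752, 385) [ 0.5287 -0.0885  0.06  ]
pocket (350, 482) [ 0.6211 -0.2231  0.06  ]
top slot [ 0.57523906 -0.1602897   0.078     ] 0.028903512729476964
[ 0.6676 -0.1145  0.06  ]
[ 0.6089 -0.3645  0.06  ]
[ 0.4558 -0.3288  0.06  ]
[ 0.5109 -0.0738  0.06  ]
```

The slot shows at columns 320–322, rows 200–238. On the z=0.078 plane it is 29.8 mm long, centred at (0.574,-0.159) and at 23.1°. The white hatch sits about 3 mm off its pocket's centre, in line with this slot. The key's collar apex (column 321) lines up with the slot, so I only turn 2.5° and go down to just above the head.

```bash
python3 -m creep '[{"dx":0,"dy":0.02,"dz":0,"rx":0,"ry":-0.02,"rz":0,"gripper":0.05},{"dx":0,"dy":0.05,"dz":0,"rx":0,"ry":-0.044,"rz":0,"gripper":0.05},{"dx":0,"dy":0.08,"dz":0,"rx":0,"ry":-0.044,"rz":0,"gripper":0.05},{"dx":0,"dy":0.097,"dz":0,"rx":0,"ry":-0.044,"rz":0,"gripper":0.05},{"dx":0,"dy":0.105,"dz":0,"rx":0,"ry":-0.044,"rz":0,"gripper":0.05},{"dx":0,"dy":0.105,"dz":0,"rx":0,"ry":-0.044,"rz":0,"gripper":0.05},{"dx":0,"dy":0.105,"dz":0,"rx":0,"ry":-0.044,"rz":0,"gripper":0.05}]'
python3 snap.py w4
python3 - <<'E'
import cv2
a=cv2.imread("pics/w4.png");cv2.imwrite("pics/w4c.png",cv2.resize(a[200:400,220:420],(600,600),interpolation=2))
E
```

```text
time: 5.85
tool_pos: [0.575, -0.1602, 0.1457]
tool_rot: [-1.572, 0.001, 1.973]
contact_force: [-0.1, 0.7, -0.3]
opening: 0.0159
5.85 [ 0.575  -0.1602  0.1457] [-1.5721e+00  1.2000e-03  1.9733e+00] [-0.1   0.7  -0.28] [ 0.067  0.048 -0.021] 0.01590143802104652
```

View pics/w4c.png

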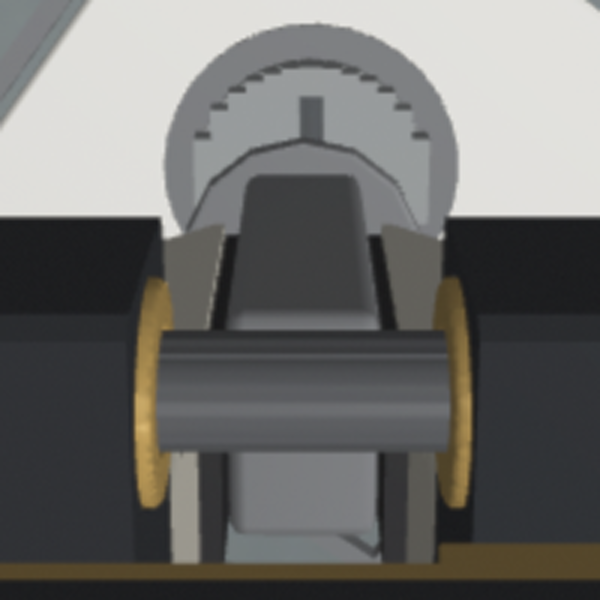

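The slot is at crop column 312 and the key's collar and handle at about 303, so the slot lies about 1.5 mm to +x of the tool. I correct that and descend gently.

```bash
python3 -m creep '[{"dx":0.0008,"dy":0,"dz":0,"rx":0,"ry":0,"rz":0,"gripper":0.05},{"dx":0.0015,"dy":0.001,"dz":0,"rx":0,"ry":0,"rz":0,"gripper":0.05},{"dx":0.0015,"dy":0.003,"dz":0,"rx":0,"ry":0,"rz":0,"gripper":0.05},{"dx":0.0015,"dy":0.005,"dz":0,"rx":0,"ry":0,"rz":0,"gripper":0.05},{"dx":0.0015,"dy":0.006,"dz":0,"rx":0,"ry":0,"rz":0,"gripper":0.05},{"dx":0.0015,"dy":0.006,"dz":0,"rx":0,"ry":0,"rz":0,"gripper":0.05}]'
cat > st.py <<'E'
from h import *
for i in range(1):
    s=status.observe(); Rt=R.from_euler('xyz',s["tool_rot"]).as_matrix()
    print(round(s["time"],2),s["tool_pos"].round(4),"yaw",s["tool_rot"][2].round(4),"F tool",(Rt.T@s["contact_force"]).round(2),"F world",s["contact_force"].round(2),"T world",s["torque"].round(3))
E
python3 st.py
python3 -m creep '[{"dx":0,"dy":0.001,"dz":0,"rx":0,"ry":0,"rz":0,"gripper":0.05},{"dx":0,"dy":0.001,"dz":0,"rx":0,"ry":0,"rz":0,"gripper":0.05}]'; python3 st.py
python3 -m creep '[{"dx":0,"dy":0.0005,"dz":0,"rx":0,"ry":0,"rz":0,"gripper":0.05},{"dx":0,"dy":0.0005,"dz":0,"rx":0,"ry":0,"rz":0,"gripper":0.05}]'; python3 st.py
```

```text
time: 6.65
tool_pos: [0.5739, -0.1588, 0.1386]
tool_rot: [-1.571, -0.0, 1.973]
contact_force: [-0.2, 0.3, -1.1]
opening: 0.0155
6.65 [ 0.5739 -0.1588  0.1386] yaw 1.9729 F tool [0.35 1.09 0.11] F world [-0.24  0.28 -1.09] T world [ 0.1    0.043 -0.001]
time: 6.9
tool_pos: [0.5739, -0.1588, 0.1377]
tool_rot: [-1.571, -0.0, 1.973]
contact_force: [-0.2, 0.1, -0.8]
opening: 0.0159
6.9 [ 0.5739 -0.1588  0.1377] yaw 1.973 F tool [0.14 0.84 0.11] F world [-0.16  0.09 -0.84] T world [ 0.074  0.018 -0.011]
time: 7.15
tool_pos: [0.5739, -0.1588, 0.1372]
tool_rot: [-1.571, -0.0, 1.973]
contact_force: [0.4, -0.6, 0.6]
opening: 0.0158
7.15 [ 0.5739 -0.1588  0.1372] yaw 1.973 F tool [-0.71 -0.58 -0.11] F world [ 0.37 -0.61  0.58] T world [0.052 0.078 0.009]
```

```bash
for i in 1; do python3 -m creep '[{"dx":0,"dy":0.0007,"dz":0,"rx":0,"ry":0,"rz":0,"gripper":0.05},{"dx":0,"dy":0.0007,"dz":0,"rx":0,"ry":0,"rz":0,"gripper":0.05}]'>/dev/null; python3 st.py
python3 -m creep '[{"dx":0,"dy":0.0007,"dz":0,"rx":0,"ry":0,"rz":0,"gripper":0.05},{"dx":0,"dy":0.0007,"dz":0,"rx":0,"ry":0,"rz":0,"gripper":0.05}]'>/dev/null; python3 st.py; done
```

```text
7.4 [ 0.5739 -0.1588  0.1364] yaw 1.973 F tool [0.52 0.52 0.15] F world [-0.34  0.42 -0.52] T world [ 0.131  0.087 -0.03 ]
7.65 [ 0.5739 -0.1588  0.1357] yaw 1.9729 F tool [ 0.12  0.37 -0.41] F world [ 0.33  0.27 -0.37] T world [0.083 0.016 0.018]
```

```bash
python3 -m creep '[{"dx":0,"dy":0.0007,"dz":0,"rx":0,"ry":0,"rz":0,"gripper":0.05},{"dx":0,"dy":0.0007,"dz":0,"rx":0,"ry":0,"rz":0,"gripper":0.05}]'>/dev/null; python3 st.py
python3 -m creep '[{"dx":0,"dy":0.0007,"dz":0,"rx":0,"ry":0,"rz":0,"gripper":0.05},{"dx":0,"dy":0.0007,"dz":0,"rx":0,"ry":0,"rz":0,"gripper":0.05}]'>/dev/null; python3 st.py
python3 -m creep '[{"dx":0,"dy":0.0007,"dz":0,"rx":0,"ry":0,"rz":0,"gripper":0.05},{"dx":0,"dy":0.0007,"dz":0,"rx":0,"ry":0,"rz":0,"gripper":0.05}]'>/dev/null; python3 st.py
```

```text
7.9 [ 0.5739 -0.1588  0.135 ] yaw 1.973 F tool [-1.04  0.25  0.16] F world [ 0.26 -1.02 -0.25] T world [0.018 0.012 0.007]
8.15 [ 0.5739 -0.1588  0.1343] yaw 1.973 F tool [0.89 0.55 0.67] F world [-0.96  0.56 -0.55] T world [ 0.039  0.033 -0.022]
8.4 [ 0.5739 -0.1588  0.1336] yaw 1.973 F tool [-0.89  0.74  0.92] F world [-0.5  -1.18 -0.74] T world [0.029 0.027 0.014]
```

```bash
python3 -m creep '[{"dx":0,"dy":0.0005,"dz":0,"rx":0,"ry":0,"rz":0,"gripper":0.05},{"dx":0,"dy":0.0005,"dz":0,"rx":0,"ry":0,"rz":0,"gripper":0.05}]'>/dev/null; python3 st.py
python3 -m creep '[{"dx":0,"dy":0.0005,"dz":0,"rx":0,"ry":0,"rz":0,"gripper":0.05},{"dx":0,"dy":0.0005,"dz":0,"rx":0,"ry":0,"rz":0,"gripper":0.05}]'>/dev/null; python3 st.py
python3 -m creep '[{"dx":0,"dy":0.0005,"dz":0,"rx":0,"ry":0,"rz":0,"gripper":0.05},{"dx":0,"dy":0.0005,"dz":0,"rx":0,"ry":0,"rz":0,"gripper":0.05}]'>/dev/null; python3 st.py
```

```text
8.65 [ 0.5739 -0.1588  0.1331] yaw 1.973 F tool [0.53 0.38 0.57] F world [-0.73  0.27 -0.38] T world [0.071 0.024 0.069]
8.9 [ 0.574  -0.1588  0.1327] yaw 1.9731 F tool [-0.26 -0.05 -0.06] F world [ 0.15 -0.22  0.05] T world [0.03  0.047 0.005]
9.15 [ 0.574  -0.1589  0.1325] yaw 1.973 F tool [ 0.82 -3.33  0.04] F world [-0.36  0.74  3.33] T world [ 0.107  0.206 -0.05 ]
```

Contact at TCP z 0.1326, which is the expected slot floor (head contact would be about 0.138). I feel sideways to confirm that the blade is between the walls.

```bash
python3 -m creep '[{"dx":0.0007,"dy":0,"dz":0,"rx":0,"ry":0,"rz":0,"gripper":0.05},{"dx":0.0014,"dy":0,"dz":0,"rx":0,"ry":0,"rz":0,"gripper":0.05},{"dx":0.0014,"dy":0,"dz":0,"rx":0,"ry":0,"rz":0,"gripper":0.05}]'>/dev/null; python3 st.py
python3 -m creep '[{"dx":-0.0014,"dy":0,"dz":0,"rx":0,"ry":0,"rz":0,"gripper":0.05},{"dx":-0.0028,"dy":0,"dz":0,"rx":0,"ry":0,"rz":0,"gripper":0.05},{"dx":-0.0028,"dy":0,"dz":0,"rx":0,"ry":0,"rz":0,"gripper":0.05}]'>/dev/null; python3 st.py
python3 -m creep '[{"dx":0.0007,"dy":0,"dz":0,"rx":0,"ry":0,"rz":0,"gripper":0.05},{"dx":0.0014,"dy":0,"dz":0,"rx":0,"ry":0,"rz":0,"gripper":0.05},{"dx":0.0014,"dy":0,"dz":0,"rx":0,"ry":0,"rz":0,"gripper":0.05}]'>/dev/null; python3 st.py
```

```text
9.53 [ 0.5738 -0.1581  0.1325] yaw 1.973 F tool [-4.48 -2.21 -0.34] F world [ 2.06 -3.99  2.22] T world [-0.63  -0.125  0.074]
9.9 [ 0.574  -0.159   0.1323] yaw 1.973 F tool [ 3.18 -5.33  0.75] F world [-1.93  2.62  5.34] T world [ 0.644  0.359 -0.011]
10.28 [ 0.5739 -0.1587  0.1324] yaw 1.973 F tool [ 0.51 -4.77 -0.21] F world [-0.01  0.55  4.77] T world [-0.003  0.167  0.045]
```

The blade meets both walls (-4.5 N and +3.2 N within about 1 mm of travel), so it is seated in the slot, now centred. I turn clockwise in small steps, following the sink of 3.6 mm/rad.

```bash
python3 - <<'E'
from snap import *
c,D=load("w4"); z=np.load("pics/w4.npz"); Rt=R.from_euler('xyz',z["rot"]).as_matrix()
for q in((312,97),(302,97)):
    P=onz(c,220+q[0]/3,200+q[1]/3,.078); print((Rt.T@(P-z["pos"])).round(4))
E
python3 -m creep '[{"dx":0,"dy":0.0003,"dz":0,"rx":0,"ry":0.05,"rz":0,"gripper":0.05},{"dx":0,"dy":0.0004,"dz":0,"rx":0,"ry":0.1,"rz":0,"gripper":0.05},{"dx":0,"dy":0.0004,"dz":0,"rx":0,"ry":0.1,"rz":0,"gripper":0.05}]'>/dev/null; python3 st.py
python3 -m creep '[{"dx":0,"dy":0.0002,"dz":0,"rx":0,"ry":0.05,"rz":0,"gripper":0.05},{"dx":0,"dy":0.0004,"dz":0,"rx":0,"ry":0.1,"rz":0,"gripper":0.05},{"dx":0,"dy":0.0004,"dz":0,"rx":0,"ry":0.1,"rz":0,"gripper":0.05}]'>/dev/null; python3 st.py
```

```text
[0.0018 0.0677 0.0153]
[0.0001 0.0677 0.0153]
10.65 [ 0.5742 -0.1592  0.1323] yaw 1.8725 F tool [-0.62 -6.76  1.18] F world [-0.94 -0.94  6.76] T world [-0.241  0.181  0.018]
11.03 [ 0.5742 -0.1593  0.132 ] yaw 1.7725 F tool [-2.27 -7.25  0.55] F world [-0.1  -2.33  7.25] T world [-0.3    0.178  0.037]
```

```bash
python3 -m creep '[{"dx":0,"dy":0.0003,"dz":0,"rx":0,"ry":0.07,"rz":0,"gripper":0.05},{"dx":-0.0002,"dy":0.0005,"dz":0,"rx":0,"ry":0.15,"rz":0,"gripper":0.05},{"dx":-0.0002,"dy":0.0005,"dz":0,"rx":0,"ry":0.15,"rz":0,"gripper":0.05}]'>/dev/null; python3 st.py
python3 -m creep '[{"dx":0,"dy":0.0003,"dz":0,"rx":0,"ry":0.07,"rz":0,"gripper":0.05},{"dx":-0.0002,"dy":0.0005,"dz":0,"rx":0,"ry":0.15,"rz":0,"gripper":0.05},{"dx":-0.0002,"dy":0.0005,"dz":0,"rx":0,"ry":0.15,"rz":0,"gripper":0.05}]'>/dev/null; python3 st.py
```

```text
11.4 [ 0.5742 -0.1594  0.1315] yaw 1.6222 F tool [-0.74 -7.2   1.44] F world [-1.4  -0.81  7.2 ] T world [-0.33   0.229 -0.045]
11.78 [ 0.5742 -0.1595  0.131 ] yaw 1.4721 F tool [-0.84 -7.42  0.62] F world [-0.7  -0.77  7.42] T world [-0.216  0.148  0.022]
```

```bash
python3 snap.py w5; python3 - <<'E'
import cv2
a=cv2.imread("pics/w5.png");cv2.imwrite("pics/w5c.png",cv2.resize(a[200:400,220:420],(600,600),interpolation=2))
E
for i in 1 2 3; do python3 -m creep '[{"dx":0,"dy":0,"dz":0,"rx":0,"ry":0,"rz":0,"gripper":0.05}]'>/dev/null; python3 st.py; done
```

```text
11.775 [ 0.5742 -0.1595  0.131 ] [-1.5716e+00  3.0000e-04  1.4721e+00] [-0.7  -0.77  7.42] [-0.216  0.148  0.022] 0.016017658036324794
11.95 [ 0.5742 -0.1595  0.1309] yaw 1.473 F tool [ 0.25 -6.94  0.46] F world [-0.44  0.29  6.93] T world [-0.23   0.186 -0.01 ]
12.07 [ 0.5742 -0.1595  0.131 ] yaw 1.4731 F tool [-1.72 -7.03  1.07] F world [-1.24 -1.6   7.03] T world [-0.277  0.178  0.04 ]
12.2 [ 0.5742 -0.1595  0.131 ] yaw 1.473 F tool [-1.4  -6.49  0.12] F world [-0.26 -1.37  6.49] T world [-0.235  0.142  0.081]
```

View pics/w5c.png

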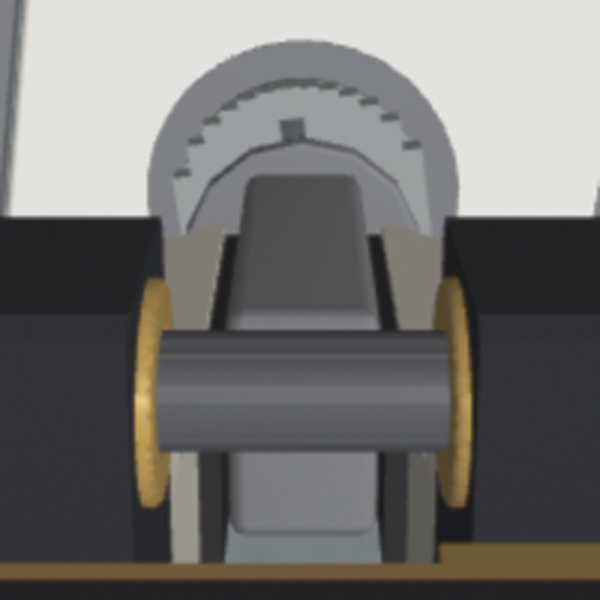

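The screw follows the key: the slot end at crop (292,128) still points under the collar, lagging by the expected slack, and the hatch is sinking. Continuing.

```bash
python3 -m creep '[{"dx":0,"dy":0.0003,"dz":0,"rx":0,"ry":0.07,"rz":0,"gripper":0.05},{"dx":-0.0001,"dy":0.0005,"dz":0,"rx":0,"ry":0.15,"rz":0,"gripper":0.05},{"dx":-0.0001,"dy":0.0005,"dz":0,"rx":0,"ry":0.15,"rz":0,"gripper":0.05}]'>/dev/null; python3 st.py
python3 -m creep '[{"dx":0,"dy":0.0003,"dz":0,"rx":0,"ry":0.07,"rz":0,"gripper":0.05},{"dx":-0.0001,"dy":0.0005,"dz":0,"rx":0,"ry":0.15,"rz":0,"gripper":0.05},{"dx":-0.0001,"dy":0.0005,"dz":0,"rx":0,"ry":0.15,"rz":0,"gripper":0.05}]'>/dev/null; python3 st.py
python3 -m creep '[{"dx":0,"dy":0.0003,"dz":0,"rx":0,"ry":0.07,"rz":0,"gripper":0.05},{"dx":-0.0001,"dy":0.0005,"dz":0,"rx":0,"ry":0.15,"rz":0,"gripper":0.05},{"dx":-0.0001,"dy":0.0005,"dz":0,"rx":0,"ry":0.15,"rz":0,"gripper":0.05}]'>/dev/null; python3 st.py
```

```text
12.57 [ 0.5742 -0.1596  0.1305] yaw 1.3221 F tool [-1.03 -6.88  0.64] F world [-0.88 -0.84  6.88] T world [-0.246  0.207  0.031]
12.95 [ 0.5742 -0.1597  0.13  ] yaw 1.1722 F tool [-1.7  -6.64 -0.17] F world [-0.51 -1.63  6.64] T world [-0.259  0.186  0.056]
13.32 [ 0.5741 -0.1597  0.1294] yaw 1.0222 F tool [-0.43 -7.16 -0.34] F world [ 0.06 -0.55  7.16] T world [-0.214  0.107  0.084]
```

```bash
python3 -m creep '[{"dx":0,"dy":0.0003,"dz":0,"rx":0,"ry":0.07,"rz":0,"gripper":0.05},{"dx":0,"dy":0.0005,"dz":0,"rx":0,"ry":0.15,"rz":0,"gripper":0.05},{"dx":0,"dy":0.0005,"dz":0,"rx":0,"ry":0.15,"rz":0,"gripper":0.05}]'>/dev/null; python3 st.py
python3 -m creep '[{"dx":0,"dy":0.0003,"dz":0,"rx":0,"ry":0.07,"rz":0,"gripper":0.05},{"dx":0,"dy":0.0005,"dz":0,"rx":0,"ry":0.13,"rz":0,"gripper":0.05},{"dx":0,"dy":0.0005,"dz":0,"rx":0,"ry":0.13,"rz":0,"gripper":0.05}]'>/dev/null; python3 st.py
python3 -m creep '[{"dx":0,"dy":0.0001,"dz":0,"rx":0,"ry":0.03,"rz":0,"gripper":0.05},{"dx":0,"dy":0.0002,"dz":0,"rx":0,"ry":0.06,"rz":0,"gripper":0.05},{"dx":0,"dy":0.0002,"dz":0,"rx":0,"ry":0.06,"rz":0,"gripper":0.05}]'>/dev/null; python3 st.py
```

```text
13.7 [ 0.5741 -0.1597  0.1289] yaw 0.8722 F tool [-1.6  -6.93  0.18] F world [-1.17 -1.1   6.93] T world [-0.29   0.157 -0.007]
14.07 [ 0.5741 -0.1598  0.1284] yaw 0.7424 F tool [-1.46 -6.49 -0.45] F world [-0.78 -1.32  6.49] T world [-0.262  0.196  0.054]
14.45 [ 0.574  -0.1598  0.1282] yaw 0.6827 F tool [-1.5  -7.04 -0.15] F world [-1.07 -1.06  7.04] T world [-0.29   0.266  0.041]
```

```bash
python3 -m creep '[{"dx":0,"dy":0.0001,"dz":0,"rx":0,"ry":0.03,"rz":0,"gripper":0.05},{"dx":0,"dy":0.0001,"dz":0,"rx":0,"ry":0.04,"rz":0,"gripper":0.05}]'>/dev/null; python3 st.py
python3 -m creep '[{"dx":0,"dy":0.0001,"dz":0,"rx":0,"ry":0.02,"rz":0,"gripper":0.05},{"dx":0,"dy":0.0001,"dz":0,"rx":0,"ry":0.03,"rz":0,"gripper":0.05}]'>/dev/null; python3 st.py
python3 -m creep '[{"dx":0,"dy":0.0001,"dz":0,"rx":0,"ry":0.02,"rz":0,"gripper":0.05},{"dx":0,"dy":0.0001,"dz":0,"rx":0,"ry":0.02,"rz":0,"gripper":0.05}]'>/dev/null; python3 st.py;python3 snap.py w6; python3 - <<'E'
import cv2
a=cv2.imread("pics/w6.png");cv2.imwrite("pics/w6c.png",cv2.resize(a[200:400,220:420],(600,600),interpolation=2))
E
```

```text
14.7 [ 0.574  -0.1598  0.1281] yaw 0.6426 F tool [-1.79 -6.6   0.04] F world [-1.46 -1.04  6.6 ] T world [-0.299  0.259  0.043]
14.95 [ 0.574  -0.1598  0.128 ] yaw 0.6127 F tool [-2.52 -7.44 -0.32] F world [-1.88 -1.7   7.44] T world [-0.298  0.213  0.044]
15.2 [ 0.574  -0.1598  0.1279] yaw 0.5929 F tool [-1.91 -6.9  -0.06] F world [-1.55 -1.11  6.9 ] T world [-0.35   0.286  0.05 ]
15.2 [ 0.574  -0.1598  0.1279] [-1.5714e+00 -1.0000e-04  5.9290e-01] [-1.55 -1.11  6.9 ] [-0.35   0.286  0.05 ] 0.015657469111033887
```

View pics/w6c.png

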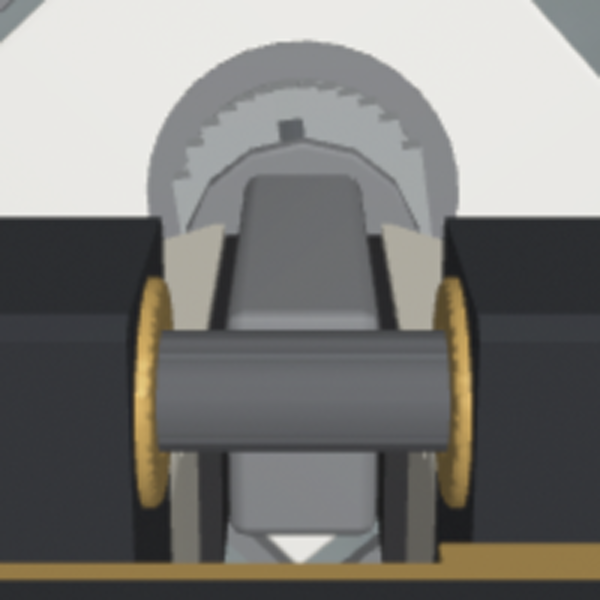

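Same slack as before and no torque rise yet. The end should be near, so I take finer steps.

```bash
python3 -m creep '[{"dx":0,"dy":0.0001,"dz":0,"rx":0,"ry":0.02,"rz":0,"gripper":0.05},{"dx":0,"dy":0.0001,"dz":0,"rx":0,"ry":0.02,"rz":0,"gripper":0.05}]'>/dev/null; python3 st.py
python3 -m creep '[{"dx":0,"dy":0.0001,"dz":0,"rx":0,"ry":0.02,"rz":0,"gripper":0.05},{"dx":0,"dy":0.0001,"dz":0,"rx":0,"ry":0.02,"rz":0,"gripper":0.05}]'>/dev/null; python3 st.py
python3 -m creep '[{"dx":0,"dy":0,"dz":0,"rx":0,"ry":0.02,"rz":0,"gripper":0.05},{"dx":0,"dy":0,"dz":0,"rx":0,"ry":0.02,"rz":0,"gripper":0.05}]'>/dev/null; python3 st.py
```

```text
15.5 [ 0.574  -0.1598  0.1279] yaw 0.5729 F tool [-0.92 -6.85  0.75] F world [-1.19  0.14  6.85] T world [-0.343  0.248  0.074]
15.75 [ 0.574  -0.1598  0.1278] yaw 0.5529 F tool [-2.41 -6.63  0.17] F world [-2.14 -1.12  6.63] T world [-0.328  0.29   0.013]
16.0 [ 0.574  -0.1598  0.1277] yaw 0.5329 F tool [-1.42 -6.89 -1.53] F world [-0.45 -2.04  6.89] T world [-0.38   0.255  0.068]
```

```bash
python3 -m creep '[{"dx":0,"dy":0.0001,"dz":0,"rx":0,"ry":0.02,"rz":0,"gripper":0.05},{"dx":0,"dy":0.0001,"dz":0,"rx":0,"ry":0.02,"rz":0,"gripper":0.05}]'>/dev/null; python3 st.py
python3 -m creep '[{"dx":0,"dy":0.0001,"dz":0,"rx":0,"ry":0.02,"rz":0,"gripper":0.05},{"dx":0,"dy":0.0001,"dz":0,"rx":0,"ry":0.02,"rz":0,"gripper":0.05}]'>/dev/null; python3 st.py
python3 -m creep '[{"dx":0,"dy":0,"dz":0,"rx":0,"ry":0.02,"rz":0,"gripper":0.05},{"dx":0,"dy":0,"dz":0,"rx":0,"ry":0.02,"rz":0,"gripper":0.05}]'>/dev/null; python3 st.py; python3 snap.py w7; python3 - <<'E'
import cv2
a=cv2.imread("pics/w7.png");cv2.imwrite("pics/w7c.png",cv2.resize(a[200:400,220:420],(600,600),interpolation=2))
E
```

```text
16.25 [ 0.574  -0.1598  0.1276] yaw 0.5129 F tool [-1.89 -6.15 -0.99] F world [-1.16 -1.78  6.16] T world [-0.376  0.345  0.07 ]
16.5 [ 0.574  -0.1598  0.1276] yaw 0.4929 F tool [-1.63 -7.55 -0.13] F world [-1.38 -0.88  7.55] T world [-0.323  0.305  0.1  ]
16.75 [ 0.574  -0.1598  0.1276] yaw 0.4731 F tool [-1.5  -6.76 -0.41] F world [-1.15 -1.05  6.76] T world [-0.358  0.377  0.06 ]
16.75 [ 0.574  -0.1598  0.1276] [-1.5714e+00 -1.0000e-04  4.7310e-01] [-1.15 -1.05  6.76] [-0.358  0.377  0.06 ] 0.015812045610220062
```

View pics/w7c.png

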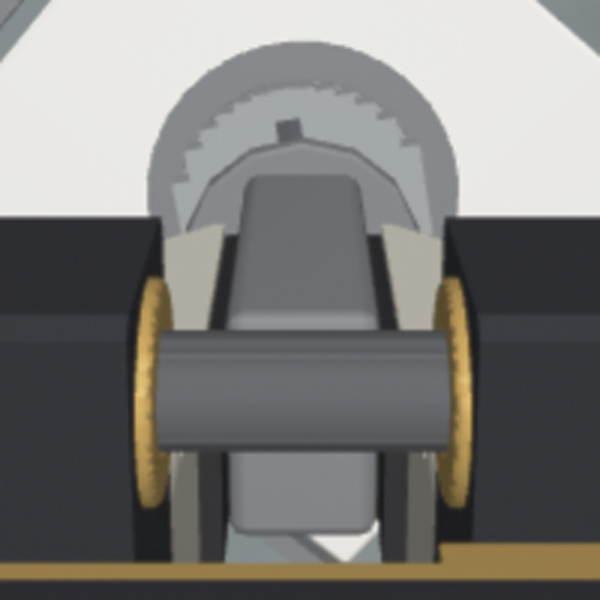

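```bash
python3 - <<'E'
from snap import *
for tag,q,q2,zz in(("w4",(312,97),(312,138),.078),("w5",(291.5,120),(294,141),.0765),("w6",(291,121),(292.5,141),.0733),("w7",(287.5,121),(291,141),.0731)):
    c,D=load(tag); z=np.load(f"pics/{tag}.npz"); Rt=R.from_euler('xyz',z["rot"]).as_matrix()
    P=onz(c,220+q[0]/3,200+q[1]/3,zz);Q=onz(c,220+q2[0]/3,200+q2[1]/3,zz)
    ctr=np.array([.5738,-.159])  # nominal screw centre
    print(tag,"yaw",z["rot"][2].round(3),"tool",(Rt.T@(P-z["pos"])).round(4),"slot end",P[:2].round(4),"edge ang deg",np.degrees(np.arctan2(*(P-Q)[1::-1])).round(1),"ctr ang",np.degrees(np.arctan2(*(P[:2]-ctr)[::-1])).round(1))
E
for i in 1 2 3 4; do python3 -m creep '[{"dx":0,"dy":0,"dz":0,"rx":0,"ry":0,"rz":0,"gripper":0.05}]'>/dev/null; python3 st.py; done
```

```text
w4 yaw 1.973 tool [0.0021 0.0677 0.0155] slot end [ 0.56   -0.1644] edge ang deg -156.7 ctr ang -158.5
w5 yaw 1.472 tool [-0.0013  0.0544  0.015 ] slot end [ 0.5592 -0.1593] edge ang deg -179.1 ctr ang -178.9
w6 yaw 0.593 tool [-0.0013  0.0546  0.0148] slot end [ 0.5646 -0.1483] edge ang deg 128.1 ctr ang 130.6
w7 yaw 0.473 tool [-0.0019  0.0545  0.0148] slot end [ 0.5655 -0.1475] edge ang deg 126.6 ctr ang 125.6
16.93 [ 0.5739 -0.1598  0.1276] yaw 0.4732 F tool [-1.79 -7.78  0.37] F world [-1.76 -0.49  7.78] T world [-0.336  0.371  0.157]
17.05 [ 0.574  -0.1598  0.1276] yaw 0.4732 F tool [-2.2  -7.02  0.28] F world [-2.09 -0.75  7.02] T world [-0.347  0.392  0.073]
17.18 [ 0.5739 -0.1598  0.1276] yaw 0.4732 F tool [-3.1  -6.86 -0.22] F world [-2.66 -1.6   6.86] T world [-0.311  0.35   0.113]
17.3 [ 0.574  -0.1598  0.1276] yaw 0.4733 F tool [-1.83 -7.14 -0.44] F world [-1.43 -1.22  7.14] T world [-0.374  0.366  0.102]
```

```bash
python3 -m creep '[{"dx":0,"dy":0,"dz":0,"rx":0,"ry":0.02,"rz":0,"gripper":0.05}]'>/dev/null; python3 st.py
for i in 1 2 3; do python3 -m creep '[{"dx":0,"dy":0,"dz":0,"rx":0,"ry":0,"rz":0,"gripper":0.05}]'>/dev/null; python3 st.py; done
```

```text
17.43 [ 0.5739 -0.1598  0.1276] yaw 0.4529 F tool [-2.44 -7.11 -1.24] F world [-1.65 -2.17  7.11] T world [-0.354  0.323  0.139]
17.55 [ 0.5739 -0.1598  0.1276] yaw 0.4531 F tool [-3.03 -7.76  0.01] F world [-2.73 -1.31  7.76] T world [-0.363  0.348  0.144]
17.68 [ 0.5739 -0.1598  0.1276] yaw 0.4533 F tool [-2.39 -7.55 -0.53] F world [-1.92 -1.52  7.55] T world [-0.388  0.351  0.171]
17.8 [ 0.5739 -0.1598  0.1276] yaw 0.4533 F tool [-1.46 -7.66 -0.3 ] F world [-1.18 -0.9   7.66] T world [-0.396  0.38   0.164]
```

Torque is climbing (0.11 → 0.155 N m for 0.02 rad) and the sink has stopped. One more small step.

```bash
python3 -m creep '[{"dx":0,"dy":0,"dz":0,"rx":0,"ry":0.02,"rz":0,"gripper":0.05}]'>/dev/null; python3 st.py
for i in 1 2 3; do python3 -m creep '[{"dx":0,"dy":0,"dz":0,"rx":0,"ry":0,"rz":0,"gripper":0.05}]'>/dev/null; python3 st.py; done
```

```text
17.93 [ 0.5739 -0.1598  0.1275] yaw 0.433 F tool [-1.01 -7.32 -1.1 ] F world [-0.45 -1.42  7.32] T world [-0.369  0.373  0.224]
18.05 [ 0.5739 -0.1598  0.1276] yaw 0.4332 F tool [-2.25 -7.61 -0.64] F world [-1.77 -1.52  7.61] T world [-0.341  0.331  0.137]
18.18 [ 0.5739 -0.1598  0.1276] yaw 0.4334 F tool [-1.72 -6.73 -0.56] F world [-1.33 -1.23  6.73] T world [-0.303  0.374  0.138]
18.3 [ 0.5739 -0.1598  0.1276] yaw 0.4334 F tool [-1.72 -7.88 -1.25] F world [-1.03 -1.85  7.88] T world [-0.291  0.418  0.2  ]
```

```bash
python3 -m creep '[{"dx":0,"dy":0,"dz":0,"rx":0,"ry":0.015,"rz":0,"gripper":0.05}]'>/dev/null; python3 st.py
for i in 1 2 3; do python3 -m creep '[{"dx":0,"dy":0,"dz":0,"rx":0,"ry":0,"rz":0,"gripper":0.05}]'>/dev/null; python3 st.py; done
```

```text
18.43 [ 0.5739 -0.1598  0.1276] yaw 0.4181 F tool [-2.5  -6.98 -0.69] F world [-2.   -1.64  6.98] T world [-0.341  0.434  0.184]
18.55 [ 0.5739 -0.1598  0.1276] yaw 0.4183 F tool [-2.92 -7.48  0.28] F world [-2.78 -0.92  7.48] T world [-0.344  0.365  0.214]
18.68 [ 0.5739 -0.1599  0.1276] yaw 0.4184 F tool [-1.59 -6.59 -0.23] F world [-1.36 -0.85  6.59] T world [-0.341  0.366  0.217]
18.8 [ 0.5739 -0.1598  0.1276] yaw 0.4185 F tool [-1.56 -7.63 -0.66] F world [-1.16 -1.23  7.63] T world [-0.373  0.422  0.222]
```

Steady at about 0.21 N m: the screw is home. I unwind the torque within the slack and lift straight out.

```bash
python3 -m creep '[{"dx":0,"dy":0,"dz":0,"rx":0,"ry":-0.04,"rz":0,"gripper":0.05},{"dx":0,"dy":0,"dz":0,"rx":0,"ry":-0.08,"rz":0,"gripper":0.05},{"dx":-0.0002,"dy":-0.002,"dz":0,"rx":0,"ry":-0.08,"rz":0,"gripper":0.05},{"dx":-0.0002,"dy":-0.008,"dz":0,"rx":0,"ry":-0.08,"rz":0,"gripper":0.05},{"dx":-0.0002,"dy":-0.03,"dz":0,"rx":0,"ry":-0.08,"rz":0,"gripper":0.05},{"dx":-0.0002,"dy":-0.07,"dz":0,"rx":0,"ry":-0.08,"rz":0,"gripper":0.05},{"dx":-0.0002,"dy":-0.11,"dz":0,"rx":0,"ry":-0.08,"rz":0,"gripper":0.05},{"dx":-0.0002,"dy":-0.122,"dz":0,"rx":0,"ry":-0.08,"rz":0,"gripper":0.05},{"dx":-0.0002,"dy":-0.122,"dz":0,"rx":0,"ry":-0.08,"rz":0,"gripper":0.05},{"dx":-0.0002,"dy":-0.122,"dz":0,"rx":0,"ry":-0.08,"rz":0,"gripper":0.05}]'
python3 snap.py w8;python3 st.py;  python3 - <<'E'
import cv2
a=cv2.imread("pics/w8.png");cv2.imwrite("pics/w8c.png",cv2.resize(a[150:400,200:440],(576,600),interpolation=2))
E
```

```text
time: 20.05
tool_pos: [0.573, -0.1593, 0.2471]
tool_rot: [-1.568, 0.002, 0.498]
contact_force: [-0.7, 1.1, -0.6]
opening: 0.0159
20.05 [ 0.573  -0.1593  0.2471] [-1.568   0.0022  0.4979] [-0.7   1.09 -0.59] [-0.075  0.067  0.01 ] 0.015869925872655143
20.1 [ 0.573  -0.1593  0.2471] yaw 0.4979 F tool [-0.04  0.68  0.94] F world [-0.48  0.81 -0.67] T world [-0.097  0.018  0.004]
```

View pics/w8c.png

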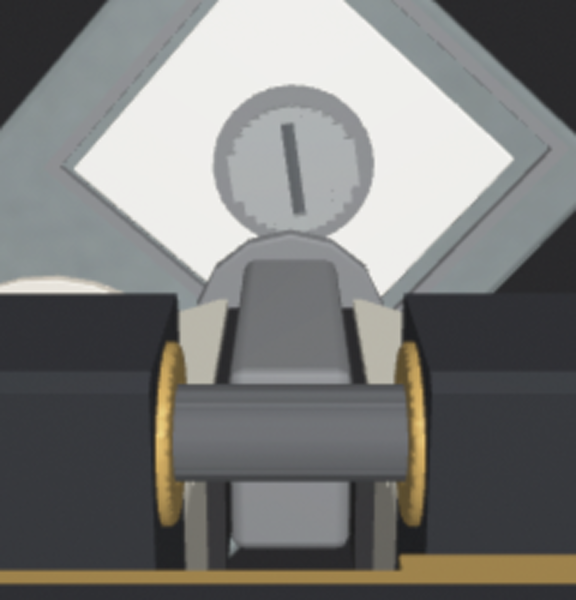

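```bash
python3 - <<'E'
from snap import *
c,D=load("w8"); a=cv2.imread("pics/w8.png")
f=lambda x,y:(200+x/2.4,150+y/2.4)
P=onz(c,*f(287,125),.073);Q=onz(c,*f(299,214),.073)
print("slot",((P+Q)/2).round(4),np.linalg.norm(P-Q),"ang",np.degrees(np.arctan2(*(P-Q)[1::-1]))-180)
A=onz(c,*f(72,168),.065);B=onz(c,*f(513,158),.065)
print("hatch diag centre",((A+B)/2).round(4),np.linalg.norm(A-B),"should",np.hypot(104,98),"ang",np.degrees(np.arctan2(*(B-A)[1::-1])))
g=lambda u,v:print(u,v,pt(c,u,v,D[v,u]).round(4))
g(280,170);g(300,225);g(330,220);g(345,215)
for p in ((230,200),(350,180),(400,215)): g(*p)
# nominal hatch diagonal angle for yaw 0: corners (+52,-49) (-52,+49) etc
print(np.degrees(np.arctan2(98,104)))
E
```

```text
slot [ 0.5743 -0.1595  0.073 ] 0.028770949302741062 ang -53.82314298955485
hatch diag centre [ 0.5737 -0.1591  0.065 ] 0.14170684291378896 should 142.89856542317 ang 29.964030114223732
280 170 [ 0.5288 -0.1418  0.0664]
300 225 [ 0.5612 -0.1704  0.0728]
330 220 [ 0.5791 -0.1559  0.0742]
345 215 [ 0.5873 -0.1474  0.0728]
230 200 [ 0.505  -0.1817  0.06  ]
350 180 [ 0.5787 -0.1234  0.0635]
400 215 [ 0.6253 -0.1282  0.0658]
43.298645394673876
```

Screw: slot at -53.8° against 26.8° when open, a turn of 80.6° ≈ 1.407 rad, with the head at z≈0.073 and the hatch at ≈0.065, so it is locked. Now I carry the key back. First, one hold to get a settled pose.

```bash
for i in 1 2; do python3 -m creep '[{"dx":0,"dy":0,"dz":0,"rx":0,"ry":0,"rz":0,"gripper":0.05}]'>/dev/null; python3 st.py; done; python3 - <<'E'
from h import *
s=status.observe(); Rt=R.from_euler('xyz',[-np.pi/2,0,s["tool_rot"][2]]).as_matrix()
print((Rt.T@(np.array([.441,.231,.19])-s["tool_pos"])).round(4), 1.5697-s["tool_rot"][2])
E
```

```text
20.23 [ 0.5733 -0.1595  0.2477] yaw 0.4979 F tool [-0.12 -0.13  0.61] F world [-0.4   0.48  0.14] T world [-0.08  -0.023  0.048]
20.35 [ 0.5736 -0.1595  0.2483] yaw 0.498 F tool [-0.06  0.24 -1.  ] F world [ 0.43 -0.91 -0.24] T world [-0.008  0.044 -0.032]
[0.0701 0.0583 0.4064] 1.07171875446337
```

```bash
python3 -m creep '[{"dx":0.004,"dy":0,"dz":0.02,"rx":0,"ry":-0.05,"rz":0,"gripper":0.05},{"dx":0.01,"dy":0,"dz":0.06,"rx":0,"ry":-0.16,"rz":0,"gripper":0.05},{"dx":0.019,"dy":0,"dz":0.11,"rx":0,"ry":-0.29,"rz":0,"gripper":0.05},{"dx":0.028,"dy":0,"dz":0.16,"rx":0,"ry":-0.42,"rz":0,"gripper":0.05},{"dx":0.036,"dy":0,"dz":0.21,"rx":0,"ry":-0.55,"rz":0,"gripper":0.05},{"dx":0.045,"dy":0,"dz":0.26,"rx":0,"ry":-0.68,"rz":0,"gripper":0.05},{"dx":0.053,"dy":0,"dz":0.31,"rx":0,"ry":-0.81,"rz":0,"gripper":0.05},{"dx":0.062,"dy":0,"dz":0.36,"rx":0,"ry":-0.94,"rz":0,"gripper":0.05},{"dx":0.068,"dy":0,"dz":0.39,"rx":0,"ry":-1.03,"rz":0,"gripper":0.05},{"dx":0.07,"dy":0,"dz":0.406,"rx":0,"ry":-1.072,"rz":0,"gripper":0.05},{"dx":0.07,"dy":0.02,"dz":0.406,"rx":0,"ry":-1.072,"rz":0,"gripper":0.05},{"dx":0.07,"dy":0.06,"dz":0.406,"rx":0,"ry":-1.072,"rz":0,"gripper":0.05},{"dx":0.07,"dy":0.095,"dz":0.406,"rx":0,"ry":-1.072,"rz":0,"gripper":0.05},{"dx":0.07,"dy":0.095,"dz":0.406,"rx":0,"ry":-1.072,"rz":0,"gripper":0.05},{"dx":0.07,"dy":0.095,"dz":0.406,"rx":0,"ry":-1.072,"rz":0,"gripper":0.05},{"dx":0.07,"dy":0.095,"dz":0.406,"rx":0,"ry":-1.072,"rz":0,"gripper":0.05},{"dx":0.07,"dy":0.095,"dz":0.406,"rx":0,"ry":-1.072,"rz":0,"gripper":0.05}]'
python3 snap.py w9; python3 st.py
```

```text
time: 22.48
tool_pos: [0.4418, 0.2307, 0.1551]
tool_rot: [-1.573, -0.001, 1.57]
contact_force: [0.3, 0.5, -0.5]
opening: 0.0155
22.475 [0.4418 0.2307 0.1551] [-1.5728e+00 -8.0000e-04  1.5699e+00] [ 0.26  0.53 -0.52] [ 0.049 -0.002  0.004] 0.015499153798353687
22.52 [0.4417 0.2306 0.1549] yaw 1.5699 F tool [ 0.78 -0.43 -0.24] F world [0.24 0.78 0.43] T world [ 0.015  0.07  -0.029]
```

View pics/w9.png

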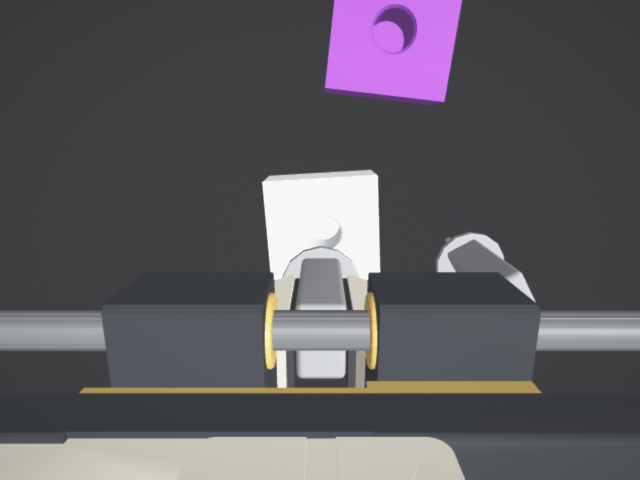

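The hole is visible at (323,230), just ahead of the collar (column 321); 1.2 mm in +x centres it. Descending.

```bash
python3 -m creep '[{"dx":0.001,"dy":0.01,"dz":0,"rx":0,"ry":0,"rz":0,"gripper":0.05},{"dx":0.0012,"dy":0.03,"dz":0,"rx":0,"ry":0,"rz":0,"gripper":0.05},{"dx":0.0012,"dy":0.045,"dz":0,"rx":0,"ry":0,"rz":0,"gripper":0.05},{"dx":0.0012,"dy":0.055,"dz":0,"rx":0,"ry":0,"rz":0,"gripper":0.05},{"dx":0.0012,"dy":0.065,"dz":0,"rx":0,"ry":0,"rz":0,"gripper":0.05},{"dx":0.0012,"dy":0.075,"dz":0,"rx":0,"ry":0,"rz":0,"gripper":0.05},{"dx":0.0012,"dy":0.08,"dz":0,"rx":0,"ry":0,"rz":0,"gripper":0.05},{"dx":0.0012,"dy":0.08,"dz":0,"rx":0,"ry":0,"rz":0,"gripper":0.05},{"dx":0.0012,"dy":0.08,"dz":0,"rx":0,"ry":0,"rz":0,"gripper":0.05}]'; python3 st.py
```

```text
time: 23.65
tool_pos: [0.4415, 0.2318, 0.0743]
tool_rot: [-1.571, -0.0, 1.57]
contact_force: [-0.2, -1.1, 0.3]
opening: 0.0157
23.65 [0.4415 0.2318 0.0743] yaw 1.57 F tool [-1.15 -0.29  0.18] F world [-0.18 -1.15  0.29] T world [-0.004 -0.008 -0.012]
```

```bash
python3 -m creep '[{"dx":0,"dy":0.0015,"dz":0,"rx":0,"ry":0,"rz":0,"gripper":0.05},{"dx":0,"dy":0.003,"dz":0,"rx":0,"ry":0,"rz":0,"gripper":0.05},{"dx":0,"dy":0.003,"dz":0,"rx":0,"ry":0,"rz":0,"gripper":0.05}]'>/dev/null; python3 st.py
python3 -m creep '[{"dx":0,"dy":0.0007,"dz":0,"rx":0,"ry":0,"rz":0,"gripper":0.05},{"dx":0,"dy":0.0007,"dz":0,"rx":0,"ry":0,"rz":0,"gripper":0.05}]'>/dev/null; python3 st.py
python3 -m creep '[{"dx":0,"dy":0.0007,"dz":0,"rx":0,"ry":0,"rz":0,"gripper":0.05},{"dx":0,"dy":0.0007,"dz":0,"rx":0,"ry":0,"rz":0,"gripper":0.05}]'>/dev/null; python3 st.py
```

```text
24.02 [0.4412 0.2317 0.071 ] yaw 1.57 F tool [ 1.1   0.73 -0.8 ] F world [ 0.8   1.1  -0.74] T world [ 0.    -0.002  0.051]
24.27 [0.4413 0.2317 0.0703] yaw 1.57 F tool [-0.38  0.04 -0.56] F world [ 0.56 -0.38 -0.04] T world [ 0.078  0.031 -0.029]
24.52 [0.4414 0.2318 0.0699] yaw 1.57 F tool [-0.87 -3.49  1.23] F world [-1.23 -0.87  3.49] T world [-0.085  0.219 -0.018]
```

The collar meets the block at the original height, TCP 0.070. Releasing.

```bash
python3 -m creep '[{"dx":0,"dy":-0.0002,"dz":0,"rx":0,"ry":0,"rz":0,"gripper":0.25},{"dx":0,"dy":-0.0002,"dz":0,"rx":0,"ry":0,"rz":0,"gripper":0.4},{"dx":0,"dy":-0.0002,"dz":0,"rx":0,"ry":0,"rz":0,"gripper":0.55},{"dx":0,"dy":-0.0002,"dz":0,"rx":0,"ry":0,"rz":0,"gripper":0.55},{"dx":0,"dy":-0.0002,"dz":0,"rx":0,"ry":0,"rz":0,"gripper":0.55}]'; python3 st.py
```

```text
time: 25.15
tool_pos: [0.4413, 0.2317, 0.0698]
tool_rot: [-1.571, -0.0, 1.57]
contact_force: [0.7, -0.1, -0.0]
opening: 0.0499
25.15 [0.4413 0.2317 0.0698] yaw 1.57 F tool [-0.1   0.04 -0.66] F world [ 0.66 -0.1  -0.04] T world [ 0.077 -0.045 -0.048]
```

```bash
python3 -m creep '[{"dx":0,"dy":-0.015,"dz":0,"rx":0,"ry":0,"rz":0,"gripper":0.55},{"dx":0,"dy":-0.045,"dz":0,"rx":0,"ry":0,"rz":0,"gripper":0.55},{"dx":0,"dy":-0.09,"dz":0,"rx":0,"ry":0,"rz":0,"gripper":0.55},{"dx":0,"dy":-0.14,"dz":0,"rx":0,"ry":0,"rz":0,"gripper":0.55},{"dx":0,"dy":-0.184,"dz":0,"rx":0,"ry":0,"rz":0,"gripper":0.55},{"dx":0,"dy":-0.184,"dz":0,"rx":0,"ry":0,"rz":0,"gripper":0.55},{"dx":0,"dy":-0.184,"dz":0,"rx":0,"ry":0,"rz":0,"gripper":0.55},{"dx":0,"dy":-0.184,"dz":0,"rx":0,"ry":0,"rz":0,"gripper":0.55}]'; python3 snap.py w10; python3 - <<'E'
from snap import *
p,d=read_camera("scene");cv2.imwrite("pics/s10.png",p[:,:,::-1])
a=cv2.imread("pics/w10.png")
cv2.imwrite("pics/c10.png",np.hstack([cv2.resize(a[150:290,250:390],(400,400)),cv2.resize(p[245:325,395:475,::-1],(400,400),interpolation=2)]))
c,D=load("w10")
for u,v in((325,220),(325,230),(300,180),(310,210),(340,210)):print(u,v,pt(c,u,v,D[v,u]).round(4))
E
```

```text
time: 26.15
tool_pos: [0.4406, 0.2315, 0.2528]
tool_rot: [-1.569, 0.001, 1.57]
contact_force: [-0.8, -0.1, -0.7]
opening: 0.0507
26.15 [0.4406 0.2315 0.2528] [-1.5685e+00  7.0000e-04  1.5699e+00] [-0.78 -0.09 -0.69] [0.049 0.016 0.023] 0.05066128701785734
325 220 [0.4387 0.2347 0.09  ]
325 230 [0.4462 0.2348 0.0901]
300 180 [0.416  0.2142 0.0351]
310 210 [0.4315 0.2239 0.0891]
340 210 [0.441  0.2479 0.0379]
```

View pics/c10.png

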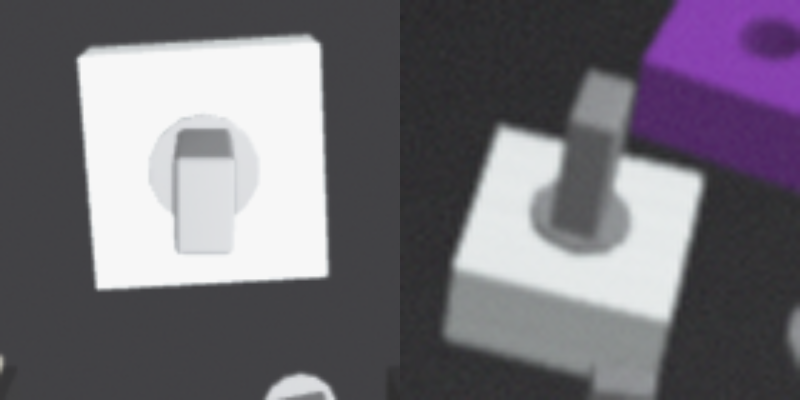

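View pics/s10.png

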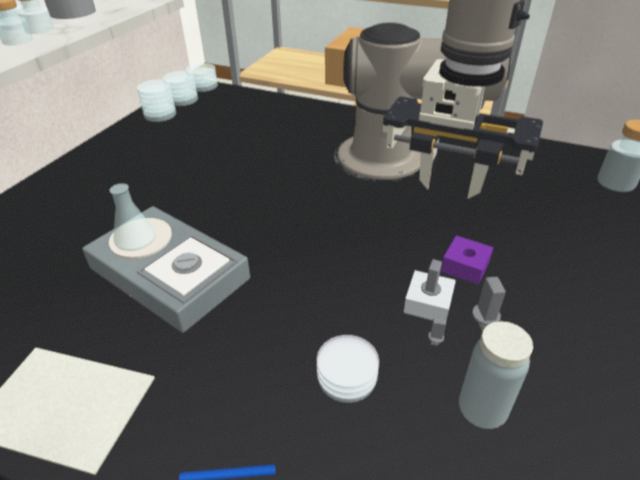

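The key stands upright in the white block at scene (432,275): its top is at z=0.090 and the collar at about 0.038, as before. The flask (128,220), dishes (348,368) and bottle (495,375) are where they were, and the gripper is clear.

```bash
python3 -c "
from cell import robot
print(robot.hand_in())"
```

```text
the job is handed in; nothing more can be done
None
```

The battery hatch is locked and the key is back in its stand. The job was handed in at about 26 s of the 72 s allowed.

- **Seating:** I took the middle-sized key from the white (aluminium) block. The blade touched the slot floor at the expected height and met a wall on each side, so it was in the slot.
- **Turning:** I turned the screw clockwise with 6–8 N of press until the torque rose to about 0.21 N m. At about 0.2 N m the screw had stopped sinking. I then eased the torque off before lifting the key out.
- **Screw and hatch:** The camera put the turn at about 1.407 rad (stop at 1.40), the screw head at 73 mm and the hatch at about 65 mm.
- **Key:** It stands upright with its top at z = 0.090 m, and the collar met the block at the original height. I let go of it and the gripper is well clear.
- **Flask, dishes and bottle:** All three are where they were in the first picture.

**Disagreement:** While turning, the torque sensor mostly read about 0.05 N m, with noise of about ±0.04, against the stated 0.1 N m. I therefore relied on averaged torque readings, the sink and the picture together.

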